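# Work the casting-mould wedge loose

## Task

The wooden wedge that holds the mould with the finished concrete sample in it is stuck tight. Take it by its thick end and, while it is still in its gap, swing that end sideways about ten degrees from straight, first towards the narrow stop block and then towards the mould; then slide it out thick end first along the bench, without lifting it out of the gap, and leave it lying flat on its underside on the bench in front of the gap, with its thin end a good two centimetres clear. Leave the wedge of the empty mould in place.

Things in the scene. Friction and masses are not known exactly. Their poses are not given: they have to be found in the camera images.
- gap (a point): Middle of the tapered gap holding the wedge to be freed, 20 mm above the bench, between the mould with the sample (+y side) and the stop block (-y side), both screwed down, 46 mm high. x runs inwards from the mouth, which faces the robot; z up. Its two wooden cheeks are 50 mm long (x -25 to +25 mm), 42 mm high, 24.5 mm apart at the mouth and 19.5 mm at the far end.
- mould (a point): Top centre (46 mm up) of the square plywood mould, 90 x 84 mm, open on top, that HAS a round concrete sample 50 mm across in it; axes as gap. Its cheek is rigid. To swing the wedge, turn the hand with it: at 10 degrees the grip point has moved about 9 mm towards the mould, or 17 mm towards the block. An identical set with an EMPTY mould stands about 0.35 m to its left or right.
- stop_block (a point): Top centre (46 mm up) of the narrow wooden stop block, 90 x 32 mm, on the other side of that gap; axes as gap. The cheek on its side of the gap is a wooden pad on rubber buffers that presses the wedge with about 12 N and gives way up to 14 mm towards the block (0.5 N more per mm), so that the wedge can be swung in the gap against this force.
- wedge_grip (a point): Where to grasp the wedge to be freed: plain wood, lying on the bench, 140 mm long, 40 high, 32 wide at the thick end, tapering on both sides to 18 at the thin end, 0.08 to 0.17 kg. Point on its centre line, 20 mm up, 25 mm from the thick end, where it is 29.5 mm wide; at the start about 75 mm before the middle of the gap. x points to the thin end, z up.
- wedge_tip (a point): Middle of the thin end face of the same wedge, half-way up (20 mm), 115 mm from wedge_grip along x; at the start about 40 mm beyond the middle of the gap, so that the wedge is out of the gap after sliding 65 mm.
- other_wedge_grip (a point): The same point on the identical wedge that holds the EMPTY mould; that wedge must stay where it is.
There are look-alikes about, which are no part of the job. What is shaped like the part that bears wedge_grip but yellow is not meant.

How it is judged:
On the way, in this order (a step that is already met when the one before it is completed fails the run):
1. the wedge, still in its gap, is swung at least 5 degrees with its thick end towards the stop block (angle between the x axis of wedge_grip and the x axis of gap, either way round above 0.087 rad and y of wedge_grip in the frame of gap below -0.002 m and x of wedge_tip in the frame of gap above 0.01 m), for 0.1 s.
2. the wedge, still in its gap, is swung at least 5 degrees with its thick end towards the mould (angle between the x axis of wedge_grip and the x axis of gap, either way round above 0.087 rad and y of wedge_grip in the frame of gap above 0.002 m and x of wedge_tip in the frame of gap above 0.01 m), for 0.1 s.
3. the wedge has slid out of the mouth of the gap (x of wedge_tip in the frame of gap below -0.027 m).
At the end, for the whole second after the job is handed in: The wedge of the full mould lies flat on its underside (within 10 degrees) on the bench on the mouth side of the gap, at least 10 mm clear of the mouth; the wedge of the empty mould is where it was (within 10 mm) (x of each of wedge_tip, wedge_grip in the frame of gap below -0.035 m and height (world z) of each of wedge_grip, wedge_tip below 0.026 m and height (world z) of wedge_tip above 0.014 m and angle between wedge_grip's own z axis and vertical below 0.17 rad); the robot touches nothing.
It fails at once if the wedge is lifted (20 mm or more) out of the gap instead of slid (height (world z) of wedge_tip above 0.04 m and x of wedge_tip in the frame of gap above -0.02 m and horizontal distance between wedge_tip and gap below 0.07 m).
It fails at once if the wedge of the empty mould is moved by more than 10 mm (distance of other_wedge_grip from where it was at the start of the episode above 0.01 m).
It also fails if it takes over 42 s, if anything falls off the work surface, if the arm or the gripper's body presses on something with over 40 N, if the wrist force passes 120 N, or if a joint passes its speed limit or range.

## Robot

A 6-joint arm with a two-finger parallel gripper is mounted at the origin on a cart in front of the work surface, level with it; the furniture and walls round the work are solid. World frame = base frame: x ahead of the robot, y to its left, z up, the work surface at z = 0. Lengths are in m, angles in rad, forces in N, time in s.
With the tool pointing down it reaches from about 0.35 to 0.875 m from the base axis. Payload 4.2 kg.
Tool frame: the origin (TCP) lies on the centre line of the jaws, within the pads' length; the fingertips stand tips_ahead ahead of it and the grasp point (between the pads) lies 8 mm behind it (tips_ahead is the distance from the TCP to the fingertips, in m); z points along the fingers, y is the line along which they close (so a half turn about z gives the same grasp; the last joint's range is limited). The gripper opens to 87 mm and grips with 3 to 60 N. Pads are 19 mm wide; open, the fingers measure 117 mm over their backs; the gripper's body (75 mm by 190 mm) begins 51 mm behind the grasp point.
Start: joints at [-0.983, 0.385, 0.008, 0, -1.194, -0.259], TCP at [0.202, -0.591, 0.234] pointing down, gripper open.
Joint ranges: [-3.14, 3.14], [-1.21, 2.06], [-1.07, 1.41], [-3.16, 2.05], [-2.99, -0.16], [-3.1, 3.1]. Speed limits (rad/s): [2.79, 2.79, 3.14, 3.14, 3.14, 3.14].

## Interface

Orientations are given as a rotation vector (axis times angle).
In Python, from rig import reach, move_straight, move_j, gripper_to, pause, ik, camera, calibration, Unreachable, sign_off, get_clock, get_qpos, get_joint_vel, get_tau, get_ee_pos, get_tool_rot, get_wrist_force, get_torque, get_finger_gap, get_finger_force, tips_ahead gives the robot as it stands. The module is installed in compiled form; this text tells all that it offers. Calls block until the motion is done:
- reach(position, orientation): joint-space move of the TCP to a pose.
- move_straight(position, ori=None, vel=0.15, stop_force=None): straight line of the TCP; ori=None keeps the orientation; vel is the mean speed in m/s. With stop_force (N) it stops when the force on the tool has changed by that much, and returns True; else False.
- move_j(angles): joint-space move.
- gripper_to(opening, effort=None): finger opening in m; effort is the grip in N (None keeps the last); returns when the fingers have stopped.
- pause(seconds).
- ik(position, orientation): joint angles nearest the present ones, or None.
- camera(name): name is "scene" or "top" or "wrist"; returns the picture (384x512x3 uint8, blue, green, red); there is no depth.
- calibration(name): a dict with "K" (3x3 intrinsics, pixels), "k1" (the pictures are not rectified: a ray, as slopes to the right and down, at radius r is drawn at 1 + k1 r^2 times it, then the intrinsics apply), "eye" and "attitude" of the camera in the world. Camera axes: x right, y up, looking along -z (the intrinsics and any distortion apply to the point x, -y, -z); pixel columns grow to the right and rows downward; lengths in m; the calibration is good to about 2 mm. A picture is of the moment at which its call begins: read the wrist's pose just before it. calibration takes no time and is no camera call; for the wrist camera it gives the pose at the moment of the call.
A pose or a line that the arm cannot do raises Unreachable and nothing moves.
- sign_off(): hands the job in; it is judged then, once.
Readings, each from a call of its own:
- get_clock(): time.
- get_qpos(): joint angles.
- get_joint_vel(): joint speeds.
- get_tau(): joint torques, N m.
- get_ee_pos(): TCP position.
- get_tool_rot(): TCP orientation.
- get_wrist_force(): force on the tool from outside, world axes, zero at the start.
- get_torque(): the same for the moment, N m.
- get_finger_gap(): finger opening in m.
- get_finger_force(): force on a finger pad.
Only numpy, scipy, OpenCV 4.12 (cv2) and the standard library are available. Lean on these libraries where they do the work, as an engineer would, in place of code of your own. Each camera call takes 0.05 s, during which the arm holds its last target. There are 200 camera calls.

## Working session

There is one attempt and no reset: what is moved stays moved. The work goes in short steps, each a Python script; the robot and the scene stay as the last script left them, time stands still between calls to the robot, and variables do not carry over. Pictures are saved under pics/ and viewed, at most 10 in all, crops included, and the job is handed in when it is done.

```bash
mkdir -p pics
python3 - <<'E'
from rig import *
import cv2
for n in("top","scene"):
    cv2.imwrite(f"pics/{n}0.png",camera(n)); c=calibration(n); print(n,c)
print(tips_ahead if not callable(tips_ahead) else tips_ahead(),get_clock(),get_tool_rot(),get_finger_gap())
E
```

```text
top {'K': array([[355.47832004,   0.        , 259.09110859],
       [  0.        , 355.47832004, 192.05149256],
       [  0.        ,   0.        ,   1.        ]]), 'k1': 0.01083096762773078, 'eye': array([ 0.49891244, -0.08564796,  0.917666  ]), 'attitude': array([ 0.12404822, -0.11080482, -1.57827538])}
scene {'K': array([[490.74704207,   0.        , 253.30216283],
       [  0.        , 490.74704207, 179.83835148],
       [  0.        ,   0.        ,   1.        ]]), 'k1': -0.17864665168857902, 'eye': array([0.22934468, 0.53610341, 0.93643021]), 'attitude': array([ 0.25916253, -0.85777328, -2.40752951])}
0.011 0.1 [ 5.13804001e-01 -3.09892041e+00 -2.95526987e-03] 0.0871309982183505
```

View pics/top0.png

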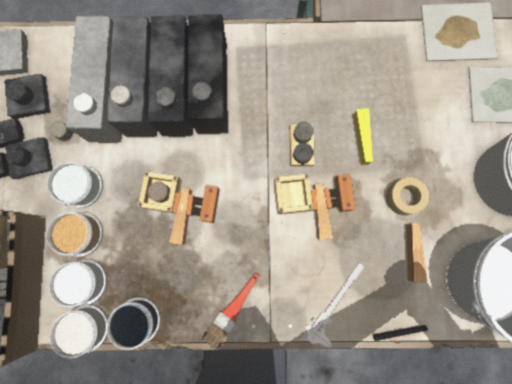

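View pics/scene0.png

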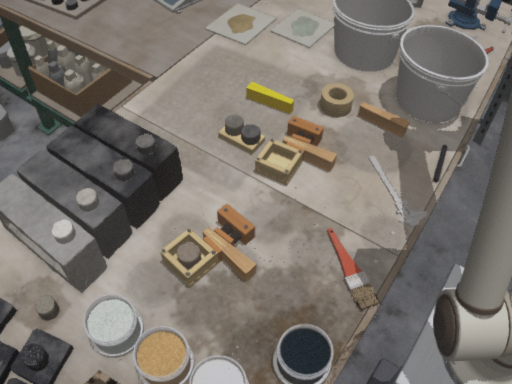

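The sample is in the left mould, at (158,191) in the top view. Its wedge runs from (188,192) to (176,243), and the stop block is at (209,203). The empty set is on the right. I'll enlarge this area.

```bash
cat > h.py <<'E'
import numpy as np, cv2
from scipy.spatial.transform import Rotation as R
def ray(c,px):
    p=((np.array(px,float)-[c['K'][0,2],c['K'][1,2]])/c['K'][0,0])
    u=p.copy()
    for _ in range(20): u=p/(1+c['k1']*(u@u))
    return R.from_rotvec(c['attitude']).apply([u[0],-u[1],-1])
def onz(c,px,z):
    d=ray(c,px); return c['eye']+d*(z-c['eye'][2])/d[2]
def proj(c,P):
    q=R.from_rotvec(c['attitude']).inv().apply(np.array(P)-c['eye']); u=np.array([q[0],-q[1]])/-q[2]
    return u*(1+c['k1']*(u@u))*c['K'][0,0]+c['K'][:2,2]
E
python3 - <<'E'
import cv2,numpy as np
a=cv2.imread('pics/top0.png')[165:255,130:230]; b=cv2.imread('pics/scene0.png')[195:285,155:265]
cv2.imwrite('pics/c.png',np.hstack([cv2.resize(x,(400,360),interpolation=cv2.INTER_CUBIC) for x in(a,b[:, :100])]))
E
```

```text
(no output)
```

View pics/c.png

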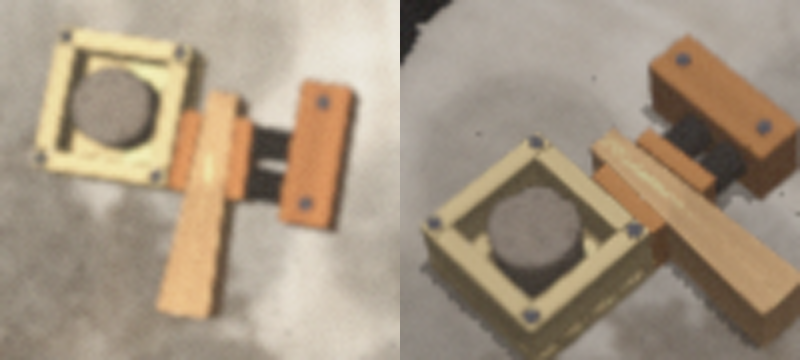

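The crop (4x, offset 130,165) shows the thick end's top edge at about (157,307)–(211,318) and the thin end at about (211,92)–(240,94). Next I'll compute a rough pose and look from nearby with the wrist camera.

Run:
```python
from rig import *
from h import *
c=calibration('top')
f=lambda x,y,z:onz(c,(130+x/4-.5,165+y/4-.5),z)
T=f(184,312,.04);t=f(225,93,.04); print(T,t,np.linalg.norm(T-t))
a=(t-T)/np.linalg.norm(t-T); th=np.arctan2(a[1],a[0]); print('yaw',th)
for p in [(66,36),(180,50),(156,176),(40,158)]: print('mould',f(*p,.046))
for p in [(322,102),(306,204)]: print('block',f(*p,.046))
g=T+.025*a
# tool down, closing y axis perpendicular to wedge
def ori(th): return (R.from_euler('z',th)*R.from_euler('x',np.pi)).as_rotvec()
P=[g[0]-0.0,g[1],.25]
w=calibration('wrist'); tp=get_ee_pos(); Rt=R.from_rotvec(get_tool_rot())
print('cam in tool',Rt.inv().apply(w['eye']-tp), Rt.inv().apply(R.from_rotvec(w['attitude']).apply([0,0,-1])))
for k in (0,np.pi): print(ik(P,ori(th+k)), ik([g[0],g[1],.02],ori(th+k)))
```

```text
[0.50844132 0.12696346 0.04      ] [0.64397699 0.10470101 0.04      ] 0.13735186774538208
yaw -0.16280156318623276
mould [0.6802843  0.20375055 0.046     ]
mould [0.67053832 0.13210684 0.046     ]
mould [0.59160361 0.14490835 0.046     ]
mould [0.60358602 0.21696096 0.046     ]
block [0.63662876 0.04296295 0.046     ]
block [0.57328794 0.05212857 0.046     ]
cam in tool [ 0.0713521   0.00141922 -0.15095422] [-2.60222909e-01 -1.37224470e-04  9.65548559e-01]
[ 0.52300434  0.24046827 -0.15831513  0.         -1.17201292  0.88499042] [ 0.52300434  0.50460502 -0.43140209  0.         -0.63478922  0.88499042]
[ 5.23004343e-01  2.40468274e-01 -1.58315128e-01 -4.44089210e-16
 -1.17201292e+00 -2.25660223e+00] [ 5.23004343e-01  5.04605015e-01 -4.31402095e-01 -8.88178420e-16
 -6.34789217e-01 -2.25660223e+00]
```

Run:
```python
from rig import *
from h import *
def ori(th): return (R.from_euler('z',th)*R.from_euler('x',np.pi)).as_rotvec()
reach([.545,.122,.22],ori(-.163)); pause(.3)
c=calibration('wrist'); im=camera('wrist'); np.save('w.npy',c,allow_pickle=True)
cv2.imwrite('pics/w1.png',im); cv2.imwrite('pics/w1b.png',cv2.resize(im,(800,600))); print(get_clock(),get_wrist_force())
print(get_finger_force())
for P in [(.508,.127,.04),(.644,.1047,.04)]: print(proj(c,P))
```

```text
3.2417 [-0.56470184 -0.10025475  0.0141893 ]
0.0
[258.61383302 203.33498971]
[258.49736328  87.82456551]
```

View pics/w1b.png

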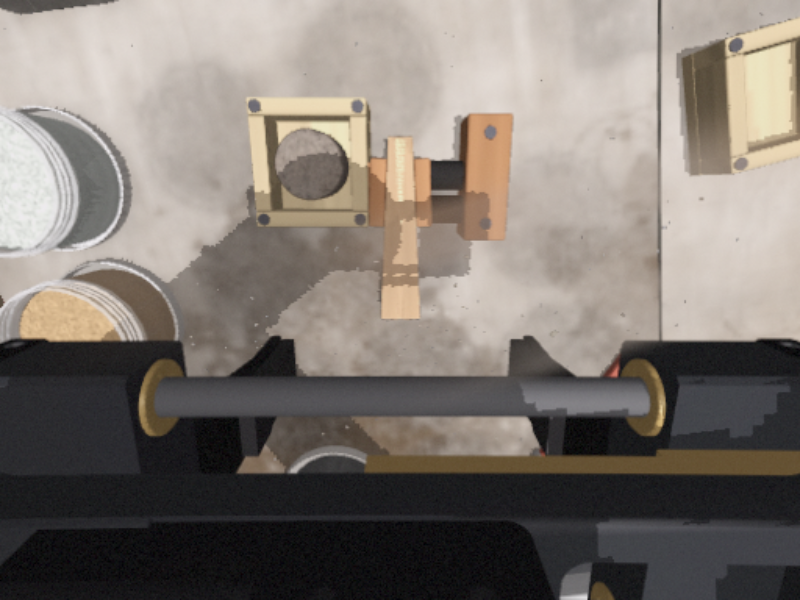

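The wrist view (1.5625x) shows the wedge's thick end mid-top at (400,318) and its thin end at (400,137). The mould screws are at (254,105), (357,105), (264,219) and (360,219), and the block screws at (490,131) and (486,223).

Run:
```python
from rig import *
from h import *
c=calibration('wrist'); s=1.5625
f=lambda x,y,z:onz(c,((x+.5)/s-.5,(y+.5)/s-.5),z)[:2]
yaw=lambda a,b:np.arctan2(*(b-a)[::-1])
T,t=f(400,318.5,.04),f(400,136.5,.04); print(T,t,np.linalg.norm(T-t),yaw(T,t))
m=[f(*p,.046) for p in[(254,105),(357,105),(360,219),(264,219)]]
b=[f(*p,.046) for p in[(486,223.5),(490,131.5)]]
print('mould',np.mean(m,0),yaw(m[3],m[0]),yaw(m[2],m[1]),yaw(m[1],m[0])-np.pi/2,'block',np.mean(b,0),yaw(*b))
a=(t-T)/np.linalg.norm(t-T);n=np.array([-a[1],a[0]])
for q in(np.mean(m,0),np.mean(b,0)): print('rel tip mid', (q-t)@a,(q-t)@n)
```

```text
[0.50813613 0.13064576] [0.6451608  0.10768012] 0.13893588108649593 -0.1660588546943749
mould [0.63689773 0.17594035] -0.1639515843290344 -0.16489318075483675 -0.1614085544632684 block [0.6053657  0.04912674] -0.15548775568363088
rel tip mid -0.01943259172368982 0.06595538075029622
rel tip mid -0.029568988860894527 -0.0643259161241638
```

```bash
cat >> h.py <<'E'
Y=-.163
A=np.array([np.cos(Y),np.sin(Y)]); N=np.array([-A[1],A[0]])
def ori(th): return (R.from_euler('z',th)*R.from_euler('x',np.pi)).as_rotvec()
E
python3 - <<'E'
from rig import *
from h import *
g=np.array([.5328,.1256])
gripper_to(.065,60)
move_straight([*g,.09],ori(Y))
print(move_straight([*g,.015],ori(Y),vel=.05,stop_force=8),get_ee_pos(),get_wrist_force(),get_torque())
pause(.2)
gripper_to(.040); print(get_finger_gap(),get_wrist_force())
gripper_to(.02,20); pause(.3)
print(get_finger_gap(),get_finger_force(),get_ee_pos(),get_wrist_force(),get_torque(),get_clock())
cv2.imwrite('pics/w2.png',cv2.resize(camera('wrist'),(800,600)))
E
```

```text
False [0.53300211 0.12570506 0.0153274 ] [ 0.24915861 -0.05564553  0.76714179] [-0.03674838  0.12836746  0.01847472]
0.03989312534663346 [ 0.01195783 -0.53824762  0.42312499]
0.029955508440575783 19.99978428221027 [0.53266523 0.12523968 0.0149792 ] [ 0.33107997 -3.7167636   0.82533479] [-1.07624251 -0.00737734  0.1007717 ] 8.225
```

View pics/w2.png

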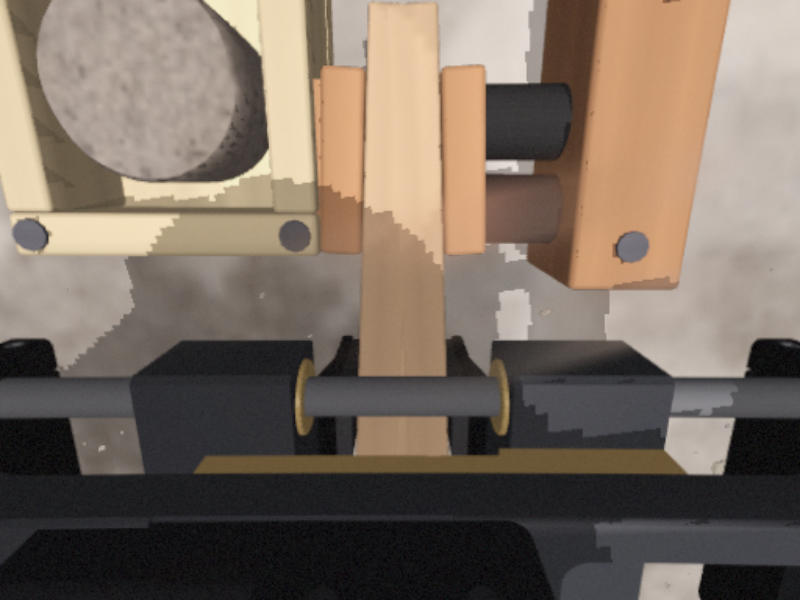

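The jaws hold the wedge centred at about x=402. The cheeks span rows 66–252, with the tip at row 3. Next I'll find the gap from this view and swing in small steps about the mould cheek's corners, watching the force.

```bash
cat > swing.py <<'E'
from rig import *
from h import *
c=calibration('wrist'); s=1.5625
f=lambda x,y,z:onz(c,((x+.5)/s-.5,(y+.5)/s-.5),z)[:2]
p0=np.array(get_ee_pos())[:2]
rel=lambda q:np.array([(q-p0)@A,(q-p0)@N])
print('mould cheek corners',rel(f(362,252,.042)),rel(f(366,66,.042)),'tip',rel(f(403,3,.04)))
g=p0+A*(rel(f(362,252,.042))[0]+rel(f(366,66,.042))[0])/2; print('gap',g)
np.save('g.npy',np.r_[g,p0])
gripper_to(.02,60); z=get_ee_pos()[2]
def go(piv,d):
    pv=g+A*piv[0]+N*piv[1]; th=np.radians(d)
    r=R.from_euler('z',th).as_matrix()[:2,:2]
    move_straight([*(pv+r@(p0-pv)),z],ori(Y+th),vel=.04)
    F=get_wrist_force(); print(d,np.round(F,1),np.round(get_torque(),1),np.round(rel(np.array(get_ee_pos())[:2]),4),flush=True)
    if np.linalg.norm(F)>70: raise SystemExit('force')
far,mouth=(.025,.00975),(-.025,.01225)
for d in(2.5,5,7.5,10): go(far,d)
pause(.3); im=camera('wrist'); cv2.imwrite('pics/w3.png',im); cv2.imwrite('pics/s3.png',camera('scene'))
print(get_finger_gap(),get_clock())
E
python3 swing.py; python3 -c "
import cv2;cv2.imwrite('pics/w3b.png',cv2.resize(cv2.imread('pics/w3.png'),(800,600)))"
```

```text
mould cheek corners [0.05002848 0.0127393 ] [0.09883402 0.01038127] tip [0.11366856 0.00071528]
gap [0.60611381 0.11317474]
2.5 [-2.9  4.   1.4] [ 0.9  1.  -0.3] [ 0.0002 -0.0034]
5 [-3.3  3.4  3.1] [ 1.   1.2 -0.3] [ 0.0007 -0.0078]
7.5 [-4.   4.5  1.6] [ 1.2  1.3 -0.3] [ 0.0014 -0.012 ]
10 [-4.1  5.6  2.8] [ 1.4  1.5 -0.3] [ 0.0023 -0.0161]
0.029453003129989715 9.9333
```

View pics/w3b.png

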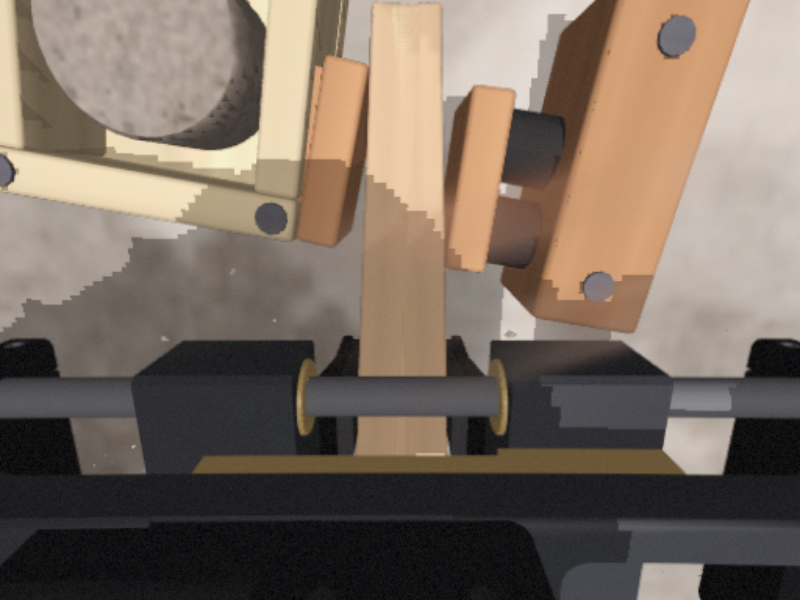

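The wedge has turned with the hand to about 10° towards the block: it touches the mould cheek's far corner (367,66) and has pushed the pad aside. Forces are small. Next I'll swing it towards the mould, then straighten it and slide it out.

```bash
python3 - <<'E'
src=open('swing.py').read()
a=src.index("print('mould"); b=src.index("gripper_to("); e=src.index("for d in")
src=src[:a]+"G=np.load('g.npy');g,p0=G[:2],G[2:]\n"+src[b:e].replace("gripper_to(.02,60); ","")+'''
for d in(7.5,5,2.5,0): go(far,d)
for d in(-2.5,-5,-7.5,-10): go(mouth,d)
pause(.3); cv2.imwrite('pics/w4.png',cv2.resize(camera('wrist'),(800,600)))
print(get_finger_gap(),get_clock())
'''
open('swing2.py','w').write(src)
E
python3 swing2.py
```

```text
7.5 [-1.7  5.1  0.8] [ 1.3  0.7 -0.4] [ 0.0023 -0.0119]
5 [ 1.2  3.6 -1.1] [ 1.1 -0.1 -0.3] [ 0.0021 -0.0079]
2.5 [ 2.2  3.9 -2.2] [ 0.9 -0.6 -0.3] [ 0.0016 -0.0038]
0 [ 4.2 -0.3 -2.8] [-0.3 -1.1  0. ] [ 0.0011 -0.0002]
-2.5 [ 5.8 -3.2 -2.5] [-0.9 -1.3  0.5] [0.0007 0.0015]
-5 [ 5.5 -3.3 -1.5] [-0.9 -1.4  0.6] [0.0002 0.0037]
-7.5 [ 6.2 -2.9 -1.8] [-1.  -1.4  0.6] [-0.      0.0058]
-10 [ 5.5 -3.  -1.8] [-1.  -1.4  0.8] [-0.0003  0.0079]
0.02971724170796443 12.3167
```

View pics/w4.png

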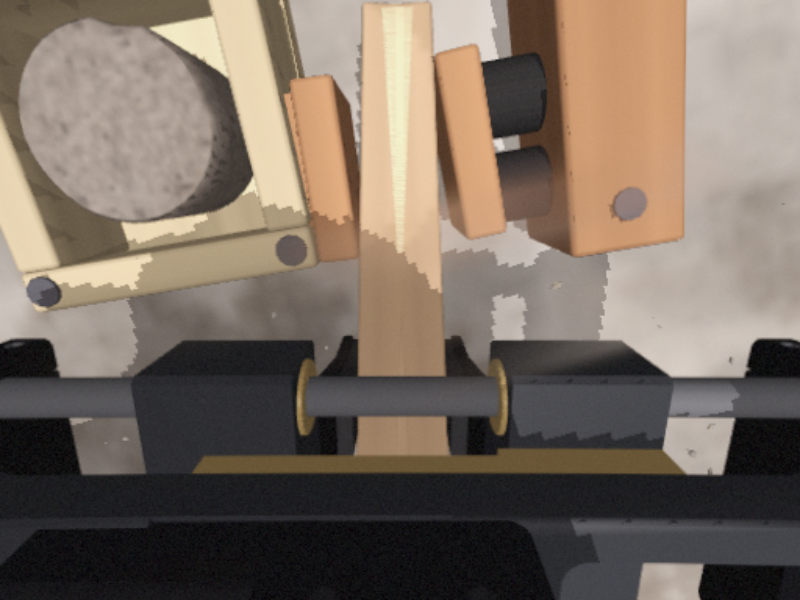

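The wedge is about 10° towards the mould, pivoting on the mouth corner (355,258), and its tip is still in the gap. I'll straighten it, slide it out, release and retreat.

```bash
python3 - <<'E'
s=open('swing2.py').read(); e=s.index("for d in(7.5")
open('out.py','w').write(s[:e]+'''
for d in(-7.5,-5,-2.5,0): go(mouth,d)
for k in range(1,7):
    move_straight([*(p0-A*.017*k),z],ori(Y),vel=.05); print(k,np.round(get_wrist_force(),1),get_finger_gap(),rel(np.array(get_ee_pos())[:2]))
pause(.2); q=p0-A*.102
gripper_to(.06,20); pause(.2)
move_straight([*q,.16],ori(Y),vel=.1); pause(.3)
cv2.imwrite('pics/w5.png',cv2.resize(camera('wrist'),(800,600)))
print(get_clock(),get_wrist_force())
''')
E
python3 out.py
```

```text
-7.5 [ 3.1 -2.5 -1.5] [-0.4 -0.6  0.8] [-0.0012  0.0059]
-5 [-0.7  1.1  0.2] [0.2 0.3 0.8] [-0.0018  0.0039]
-2.5 [-3.7  2.5  0.2] [0.5 1.  0.6] [-0.0017  0.0017]
0 [-4.3  3.8  0.6] [1.  1.3 0.4] [-0.0013 -0.0001]
1 [ 9.5 -5.9 -2. ] 0.02927157051459487 [-0.01244122  0.0008031 ]
2 [ 8.8 -4.  -0. ] 0.0292238486043728 [-0.02968328  0.00167933]
3 [ 0.8  2.9 -0.2] 0.029354835291915377 [-0.05023388  0.00092573]
4 [-0.7 -0.8  1.3] 0.02924991056275314 [-0.06961263 -0.00129808]
5 [-0.6  0.5 -1.3] 0.029477208571666372 [-8.53523211e-02 -7.13614193e-05]
6 [ 0.6  0.8 -0.9] 0.02944671170920208 [-0.10218231  0.00012781]
19.4333 [ 0.45699437  0.52954885 -0.18707202]
```

View pics/w5.png

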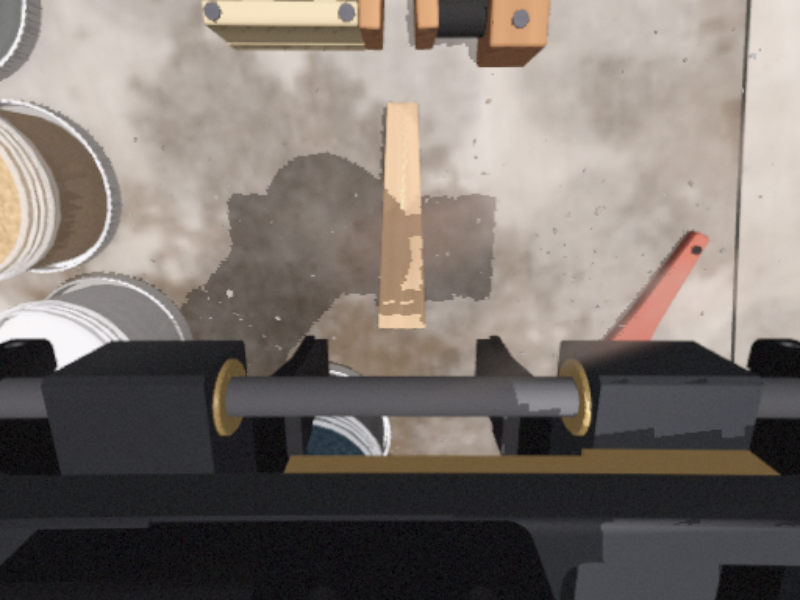

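The wedge lies flat, with its tip at row 103 and the gap mouth at row 48. That is over 3 cm clear, and the gripper isn't touching anything.

```bash
python3 -c "
from rig import *
print(sign_off())"
```

```text
the job is handed in; nothing more can be done
None
```

I swung the wedge of the full mould about 10° each way and slid it out; it lies flat more than 3 cm clear of the gap, the arm stayed away from the empty mould's wedge, and the job is handed in (no verdict was returned).

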